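# Swing the desk lamp over the pencil tray and switch it on

## Task

Swing the black desk lamp's arm round so that its head is over the middle of the wooden pencil tray, and switch the lamp on with the rocker switch on top of its head. Be gentle: a light fingertip push is enough, and pressed hard the head is forced down its post. Do not shove the lamp's base, the tray or anything else about on the desk.

Things in the scene. Friction and masses are not known exactly. Their poses are not given: they have to be found in the camera images.
- lamp: the lamp's loose round black steel base, 210 mm across, 14 mm thick (hub 48 mm across, to 28 mm), 3.3 kg; origin at the centre of its underside. A 16 mm vertical post stands on its centre, top 334 mm above the desk. A horizontal 13 mm tube arm on the post carries the head, head axis 240 mm from the post's axis. Arm and head are held by friction, but slide down the post if pressed with about 16 N
- lamp_swing (a joint): turn of post, arm and head about the post's vertical axis, rad, limits -0.95 and 0.95; at 0 the arm points from the post along the base's -x axis; grows counter-clockwise seen from above. Friction holds it where it is left; about 1.5 N sideways at the head turns it
- lamp_spot (a point): point on the desk straight below the head's axis and the rocker's pivot, 240 mm from the post's axis; x axis from head to post. The head: a black shade 125 mm across at its lower rim, 66 mm high, narrowing to a flat cap 70 mm across; the arm enters 20 mm below the cap. Its height varies and is not reported: the cap lies 240 to 270 mm above the desk and must be found by feel or sight
- lamp_rocker (a joint): grey rocker on the cap, rad: 0 off, 0.42 on (stop). 30 mm long (along the arm), 20 wide, a shallow V pivoted mid-way, 8 mm above the cap; bezel 4 mm above the cap. When off, the half away from the post stands up, its end 13.6 mm above the cap: push that end down. Over-centre: it resists with about 4.5 N, lets go once the end is 3 mm down and snaps over; at the stop the end is 6 mm down
- tray: open wooden pencil tray, 190 x 80 x 22 mm, walls 6 mm, with pencils and an eraser in it; loose; origin at the centre of its underside, x along its length. It lies beside the middle line of the lamp's base, on the one side or the other, and the stapler lies on the other side
- stapler: orange stapler lying on its side, about 135 x 50 mm and 38 mm high; loose; origin at the centre of its underside
- pencil_cup: copper-toned steel pencil cup, 76 mm across and 98 mm high, with pencils up to 175 mm; loose; origin at the centre of its underside
- tumbler: glass tumbler, 74 mm across and 105 mm high, with markers up to 160 mm; loose; origin at the centre of its underside
- mug: white mug, 82 mm across and 92 mm high; loose; origin at the centre of its underside
- tape_holder: black tape dispenser, 130 x 56 x 77 mm; loose; origin at the centre of its underside
- eraser: white eraser, 52 x 22 x 13 mm, lying on the desk under or near the lamp's head; loose; origin at the centre of its underside
Things that resemble listed ones, but are neither listed nor needed, are in the scene too. Of the things like the tray, leave any that is blue or purple; of the rest the larger one is meant.

How it is judged:
By the outcome, as a careful person would: the job done as asked, in the order asked, and still so for the second after the job is handed in, with the robot touching nothing.
It also fails if it takes over 51 s, if anything falls off the work surface, if the arm or the gripper's body presses on something with over 40 N, if the wrist force passes 120 N, or if a joint passes its speed limit or range.

## Robot

A 6-joint arm with a two-finger parallel gripper is mounted at the origin on the work surface. World frame = base frame: x ahead of the robot, y to its left, z up, the work surface at z = 0. Lengths are in mm, angles in rad, forces in N, time in s.
With the tool pointing down it reaches from about 350 to 975 mm from the base axis. Payload 7.1 kg.
Tool frame: the origin (TCP) lies at the very end of the fingers, on their centre line; the grasp point (between the pads) lies 19 mm behind it; y points along the fingers, x is the direction in which the jaws open and shut, and the axes are right-handed (so a half turn about y gives the same grasp; the last joint's range is limited). The gripper opens to 88 mm and grips with 3 to 60 N. Pads are 20 mm wide; open, the fingers measure 115 mm over their backs; the gripper's body (75 mm by 178 mm) begins 61 mm behind the grasp point.
Start: joints at [1.277, 0.423, 1.63, -0, 1.089, -0.019], TCP at [169.565, 601.542, 222.675] pointing down, gripper open.
Joint ranges: [-3, 3], [-0.9, 2.11], [0.09, 2.58], [-1.31, 4.45], [0.11, 2.69], [-2.54, 2.54]. Speed limits (rad/s): [2.39, 2.39, 3.01, 3.14, 3.14, 3.14].

## Interface

Orientations are given as a rotation vector (axis times angle).
In Python, from workcell import ctrl gives the robot as it stands. The module is installed in compiled form; this text tells all that it offers.
- The arm moves only by the tool jog_arm, never from a script. Its argument "steps" is a list of rows, each an object with "turn": the turn, a rotation vector about the world's x, y, z scaled (see below), a list of three; "dp": the shift along the world's x, y, z scaled (see below), a list of three; "claw": the opening, from 0 (shut) to 1 (fully open). In form: [{"turn": [wx, wy, wz], "dp": [x, y, z], "claw": claw}, ...]. A call has 1 to 12 rows; each row is the pose to reach, as a shift and turn from the pose measured when the call began, turning the shorter way round; what a row does not reach only later rows make up. The controller multiplies each number of a shift by 80 mm and each number of a turn by pi rad. A row lasts 1/12 s, in which the tool goes at most 41.7 mm and 7.16 degrees, less where a joint would pass 70% of its speed; a pose out of reach is approached as far as the arm can. A call with a number of a shift or a turn outside -1 to 1 is refused whole. A call with a gripper value outside its range is refused whole. The fingers move at their own pace and stop on an object; the grip force is fixed at half the most. Time passes only in rows, so rows that repeat a pose let the fingers close. It gives the time, the measured TCP pose, the force and the opening at its end, in the units of the state.
- ctrl.get_obs(): the state, without advancing time (a new reading comes with each control period).
- ctrl.get_image(name): name is "scene" or "side" or "wrist"; returns a dict with "img" (384x512x3 uint8, red, green, blue), "range_z" (384x512 float32, mm along the optical axis (not along the pixel's ray), 0 where there is no reading), "fovy" (degrees; the focal length in pixels is half the picture's height over the tangent of half this angle, whatever the lens; pixels are square), "cx", "cy" (the principal point, pixels), "camera_from_world" (4x4, takes a point from world to camera coordinates); the wrist camera has in their place "hand_eye" (4x4, takes a point from camera to tool coordinates, whose origin is the TCP and whose axes are the tool frame's). Camera axes: x right, y down, z forward; pixel columns grow to the right and rows downward; lengths in mm; the calibration is good to about 2 mm. A picture is of the moment at which its call begins: read the wrist's pose just before it.
- ctrl.close_job(): hands the job in, once; it reports no verdict.
The state is a dict: "t": time; "qpos": joint angles; "qvel": joint speeds; "joint_torque": joint torques, N m; "ee_pos": TCP position; "orientation": TCP orientation; "ft_force": force on the tool from outside, world axes, zero at the start; "moment": the same for the moment, N m; "width": finger opening in mm.
Only numpy, scipy, OpenCV 4.12 (cv2) and the standard library are available. Lean on these libraries where they do the work, as an engineer would, in place of code of your own. Each camera call takes 0.05 s, during which the arm holds its last target.

## Working session

There is one attempt and no reset: what is moved stays moved. The work goes in short steps, Python scripts to look and compute and a tool call to move; the robot and the scene stay as the last step left them, time stands still between calls to the robot, and variables do not carry over. Pictures are saved under pics/ and viewed, and the job is handed in when it is done.

Besides the shell and the picture viewer there is one more tool, called after "Request:" as name(argument=value, ...), one argument or row to a line, values as JSON. jog_arm: Moves the arm, as the interface text tells. Its arguments: {"type":"object","properties":{"steps":{"type":"array","items":{"type":"object","properties":{"turn":{"type":"array","items":{"type":"number"}},"dp":{"type":"array","items":{"type":"number"}},"claw":{"type":"number"}}}}},"required":["steps"]}

```bash
mkdir -p pics && cat > h.py <<'E'
import numpy as np, cv2
from workcell import ctrl
def cam(name):
    o=ctrl.get_obs(); d=ctrl.get_image(name)
    h,w=d['img'].shape[:2]; f=h/2/np.tan(np.radians(d['fovy'])/2)
    if 'camera_from_world' in d: T=np.linalg.inv(np.array(d['camera_from_world']))
    else:
        R=cv2.Rodrigues(np.array(o['orientation'],float))[0]
        W=np.eye(4);W[:3,:3]=R;W[:3,3]=o['ee_pos'];T=W@np.array(d['hand_eye'])
    d.update(f=f,T=T,o=o); return d
def cloud(d):
    z=d['range_z'].astype(float);h,w=z.shape
    u,v=np.meshgrid(np.arange(w),np.arange(h))
    P=np.stack([(u-d['cx'])/d['f']*z,(v-d['cy'])/d['f']*z,z],-1)
    P=P@d['T'][:3,:3].T+d['T'][:3,3]; P[z<=0]=np.nan; return P
def onplane(d,u,v,zp):
    r=d['T'][:3,:3]@np.array([(u-d['cx'])/d['f'],(v-d['cy'])/d['f'],1]);c=d['T'][:3,3]
    return c+r*(zp-c[2])/r[2]
def save(n,img): cv2.imwrite('pics/'+n,cv2.cvtColor(img,cv2.COLOR_RGB2BGR))
E
python3 - <<'E'
from h import *
o=ctrl.get_obs();print(o)
for n in ['scene','side','wrist']:
    d=cam(n);save(n+'0.png',d['img']);np.savez(n+'0.npz',**{k:d[k] for k in ['img','range_z','T','f','cx','cy']})
    print(n,d['fovy'],d['T'][:3,3].round(),d['T'][:3,2].round(2))
E
```

```text
{'t': 0.0, 'qpos': array([ 1.27700462e+00,  4.23804965e-01,  1.63069327e+00, -8.60279425e-06,
        1.08861454e+00, -1.90195034e-02]), 'qvel': array([ 0.00047984,  0.00082883,  0.00103082, -0.00062216,  0.00246463,
        0.00075173]), 'joint_torque': array([ 2.32723563e-03, -5.44649756e+01, -2.73669899e+01,  6.44992408e-02,
        2.29331141e-02, -1.07531353e-04]), 'ee_pos': array([169.4060263 , 601.01856457, 221.92281996]), 'orientation': array([-1.32766497, -1.00355614,  1.00559444]), 'ft_force': array([-0.44575161, -0.38265098,  0.06215063]), 'moment': array([ 0.00634728, -0.07387217, -0.03177756]), 'width': 87.61834011090797}
scene 54.813613925739496 [1159. -152. 1042.] [-0.58  0.14 -0.81]
side 52.90332890895522 [ -83. -575.  693.] [ 0.6   0.6  -0.54]
wrist 69.80588223161239 [ 93. 623. 385.] [ 0.28 -0.08 -0.96]
```

View pics/scene0.png

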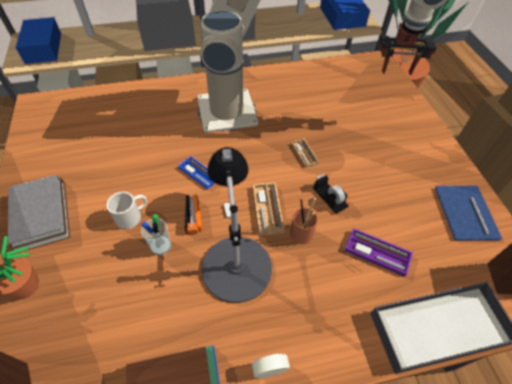

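View pics/side0.png

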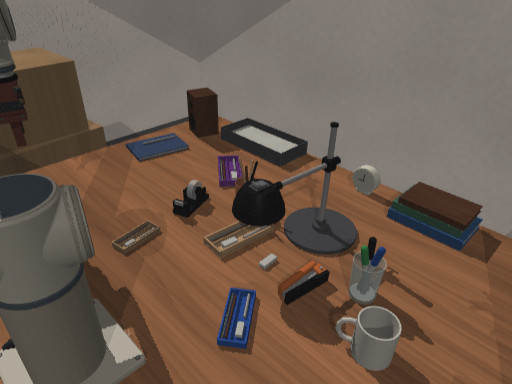

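View pics/wrist0.png

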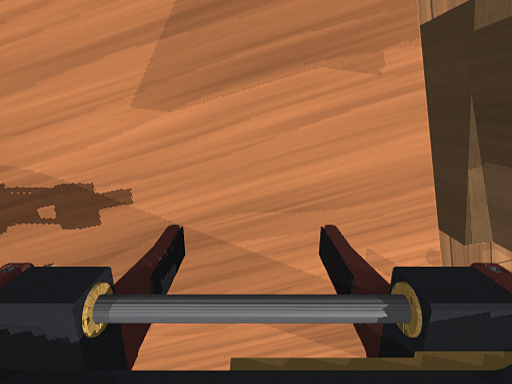

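The scene view shows the lamp base at (236,269), the head at (228,167) and the post top near (235,205). Tray-like things:
- larger wooden tray at (268,207)
- small wooden tray at (304,152)
- blue tray at (197,172)
- purple tray at (378,251)

I choose the larger wooden one at (268,207). The stapler is on the other side at (193,213), as the description says. Next I'll measure.

```bash
python3 - <<'E'
from h import *
for n in ['scene','side']:
    d=dict(np.load(n+'0.npz'));P=cloud(d);im=d['img'];hsv=cv2.cvtColor(im,cv2.COLOR_RGB2HSV)
    X,Y,Z=P[...,0],P[...,1],P[...,2]
    np.set_printoptions(suppress=True,precision=1)
    dark=(im.max(-1)<110)&(hsv[...,1]<90)
    m=dark&(Z>8)&(Z<20)&(X>350)&(X<900)&(abs(Y)<300)
    nn,l,st,c=cv2.connectedComponentsWithStats(m.astype(np.uint8))
    for i in range(1,nn):
        if st[i,4]>150:
            q=P[l==i];print(n,'base?',c[i],st[i],q.min(0),q.max(0),np.c_[q[:,0],q[:,1]].mean(0))
            k=[cv2.minEnclosingCircle(q[:,:2].astype(np.float32))];print(k)
    # heights 150-345
    m=(Z>150)&(Z<345)&(X>300)&(X<900)&(abs(Y)<300)
    nn,l,st,c=cv2.connectedComponentsWithStats(m.astype(np.uint8))
    for i in range(1,nn):
        if st[i,4]>20:
            q=P[l==i];print(n,'high',c[i],st[i],q.min(0),q.max(0))
    q=P[m&(Z>300)];print('post top',np.median(q,0),len(q), q[:,2].max() if len(q) else 0)
    q=P[m&(Z>180)]
    h,e=np.histogram(q[:,2],bins=np.arange(180,345,3));print([(int(a),int(b)) for a,b in zip(e,h)])
    big=cv2.resize(im[110:310,150:360] if n=='scene' else im[100:320,160:400],None,fx=3 if n=='scene' else 2.7,fy=3 if n=='scene' else 2.7,interpolation=cv2.INTER_CUBIC);big=big[:600];save(n+'crop.png',big)
E
```

```text
scene base? [236.1 270.8] [ 202  237   69   65 3150] [ 598.5 -193.     8.1] [801.3  11.6  20. ] [708.1 -92.1]
[((698.20263671875, -90.69470977783203), 103.71232604980469)]
scene high [228.7 181.1] [ 207  147   42  101 1757] [ 418.1 -129.   150.9] [732.   -5.5 337.6]
scene high [154.9 224.2] [153 222   5   6  24] [ 582.7 -299.2  150.4] [ 596.2 -288.4  159.6]
post top [700.  -90.  332.9] 103 337.5726382883146
[(180, 24), (183, 32), (186, 26), (189, 29), (192, 29), (195, 37), (198, 41), (201, 31), (204, 46), (207, 42), (210, 44), (213, 40), (216, 48), (219, 46), (222, 81), (225, 132), (228, 141), (231, 86), (234, 62), (237, 104), (240, 221), (243, 116), (246, 36), (249, 43), (252, 21), (255, 12), (258, 3), (261, 5), (264, 5), (267, 5), (270, 2), (273, 6), (276, 4), (279, 4), (282, 3), (285, 5), (288, 4), (291, 6), (294, 2), (297, 3), (300, 7), (303, 4), (306, 3), (309, 5), (312, 5), (315, 6), (318, 4), (321, 2), (324, 2), (327, 5), (330, 11), (333, 45), (336, 4), (339, 0)]
side base? [190.2 205.3] [173 194  36  22 213] [431.7 219.7   8.2] [567.7 294.7  19.8] [486.8 253.4]
[((499.8126831
[... 242 characters left out ...]
] [ 232  122  109  105 2819] [ 391.  -131.   150.5] [726.9 -21.9 332.7]
post top [687.9 -93.6 320.4] 100 332.7313944198372
[(180, 65), (183, 67), (186, 72), (189, 72), (192, 85), (195, 79), (198, 73), (201, 90), (204, 81), (207, 99), (210, 83), (213, 90), (216, 124), (219, 150), (222, 207), (225, 201), (228, 100), (231, 87), (234, 111), (237, 261), (240, 103), (243, 58), (246, 52), (249, 25), (252, 14), (255, 5), (258, 10), (261, 6), (264, 7), (267, 6), (270, 7), (273, 9), (276, 6), (279, 7), (282, 7), (285, 6), (288, 8), (291, 7), (294, 5), (297, 9), (300, 8), (303, 7), (306, 8), (309, 7), (312, 8), (315, 5), (318, 8), (321, 5), (324, 10), (327, 11), (330, 23), (333, 0), (336, 0), (339, 0)]
```

View pics/scenecrop.png

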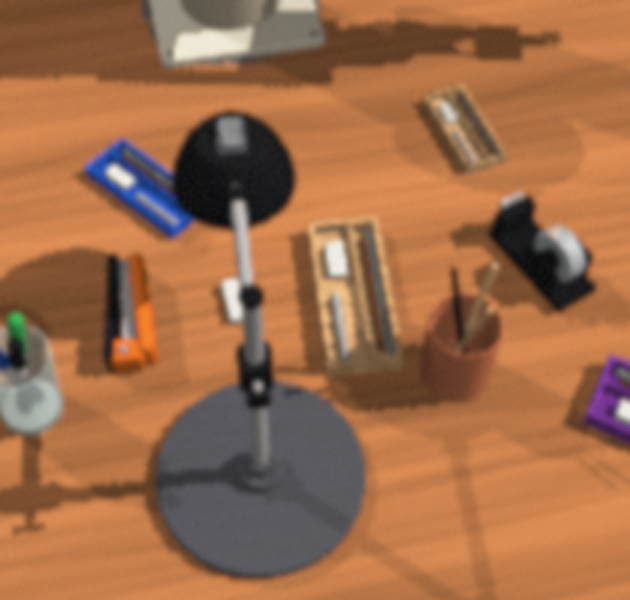

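View pics/sidecrop.png

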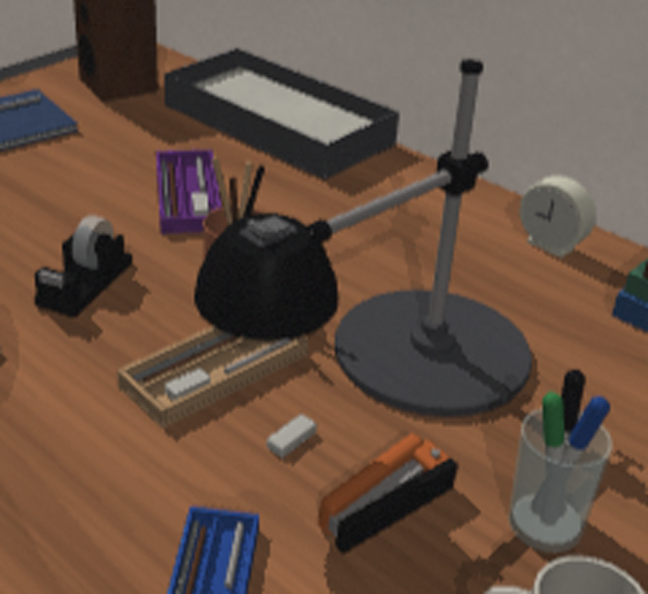

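```bash
python3 - <<'E'
from h import *
np.set_printoptions(suppress=True,precision=1)
for n in ['scene','side']:
    d=dict(np.load(n+'0.npz'));P=cloud(d);im=d['img'];hsv=cv2.cvtColor(im,cv2.COLOR_RGB2HSV)
    X,Y,Z=P[...,0],P[...,1],P[...,2]
    # head points
    m=(Z>165)&(Z<300)&(X>380)&(X<540)&(Y>-200)&(Y<50)
    q=P[m];
    # slice circle centre fits of shade
    for z0,z1 in [(175,185),(185,195),(195,205),(205,215),(215,225),(225,232),(232,238),(238,243),(243,256)]:
        s=q[(q[:,2]>=z0)&(q[:,2]<z1)]
        if len(s)<10: continue
        A=np.c_[2*s[:,:2],np.ones(len(s))];x=np.linalg.lstsq(A,(s[:,:2]**2).sum(1),rcond=None)[0]
        print(n,z0,len(s),x[:2],np.sqrt(x[2]+x[0]**2+x[1]**2),s[:,:2].mean(0))
    # rocker: grey brighter
    mm=m&(im.min(-1)>75)&(Z>225)&(X<500)
    v,u=np.nonzero(mm);print('rock',len(u),u.min() if len(u) else 0,u.max() if len(u) else 0, v.min() if len(u) else 0,v.max() if len(u) else 0,np.median(P[mm],0),P[mm].min(0),P[mm].max(0))
    # objects between 12 and 200: components on desk
    m=(Z>9)&(Z<185)&(X>300)&(X<800)&(Y>-400)&(Y<350)
    nn,l,st,c=cv2.connectedComponentsWithStats(m.astype(np.uint8))
    for i in range(1,nn):
        if st[i,4]>40:
            q=P[l==i];print(n,'obj',c[i],st[i,4],np.percentile(q,2,axis=0),np.percentile(q,98,axis=0),cv2.minAreaRect(q[:,:2].astype(np.float32)))
E
```

```text
scene 175 66 [455.9 -67.2] 61.77780860845608 [499.6 -76.2]
scene 185 92 [456.8 -67.3] 60.257473328931134 [500.6 -74.5]
scene 195 128 [457.1 -67.1] 57.799071807645014 [495.1 -73.8]
scene 205 124 [457.3 -67.1] 54.26491798439306 [492. -71.]
scene 215 147 [460.8 -67.6] 48.509392411370534 [488.9 -72.6]
scene 225 156 [474.9 -69.5] 41.877484924269574 [493.  -69.7]
scene 232 115 [465.4 -68.4] 38.0750696767697 [484.9 -70.4]
scene 238 232 [459.5 -67.8] 31.20769278745264 [464.5 -68. ]
scene 243 202 [457.4 -67.9] 21.55569598952428 [460.4 -68.3]
rock 96 222 231 149 159 [458.5 -66.8 250.2] [439.7 -78.8 243.3] [476.7 -53.9 257.8]
scene obj [308.8 159.1] 101 [302.4 221.    9.3] [359.3 278.9  18.6] ((330.2491760253906, 250.35409545898438), (61.24839401245117, 54.86104965209961), 6.215504169464111)
scene obj [203.8 178.2] 179 [ 301.7 -192.8    9.3] [514.2 -87.  184.7] ((402.2734375, -120.76376342773438), (244.74996948242188, 66.70108795166016), 21.964218139648438)
scene obj [330.5 193.2] 721 [446.4 229.4  11.9] [567.5 309.5  76.6] ((503.434326171875, 270.6916198730469), (134.9656982421875, 60.55512237
[... 3042 characters left out ...]
44336)
side obj [267.7 259.6] 99 [458.5 -90.5   9.2] [507.2 -70.6  12.7] ((483.2847900390625, -80.62120819091797), (50.86530303955078, 20.85836410522461), 4.242758750915527)
side obj [302.6 281. ] 1095 [ 412.7 -226.    10.3] [ 540.9 -175.9   37.3] ((480.02490234375, -194.84617614746094), (52.65773010253906, 136.61158752441406), 82.40831756591797)
side obj [242.7 299.3] 209 [ 301.6 -191.1    9.1] [376.4 -93.   16.9] ((323.1614685058594, -142.02505493164062), (100.99796295166016, 61.824501037597656), 37.247013092041016)
side obj [362.5 326.7] 1156 [ 403.2 -399.1   12. ] [ 480.  -341.5   90.5] ((442.0667724609375, -367.6159973144531), (81.60641479492188, 64.61441802978516), 0.08149052411317825)
```

Measured so far:
- **Post:** about (696,-91).
- **Head axis:** about (456,-68). That is 241 mm from the post, which matches the given 240.
- **Cap:** z about 241.
- **Tray centre:** about (505,50), 238 mm from the post, so it lies on the head's arc.

I'll refine the tray position and check the yaw geometry.

```bash
python3 - <<'E'
from h import *
np.set_printoptions(suppress=True,precision=2)
o=ctrl.get_obs();R=cv2.Rodrigues(o['orientation'])[0];print(R, 'jaw yaw',np.degrees(np.arctan2(R[1,0],R[0,0])))
d=cam('wrist');print(d['hand_eye'])
for n in ['scene','side']:
    d=dict(np.load(n+'0.npz'));P=cloud(d);im=d['img']
    X,Y,Z=P[...,0],P[...,1],P[...,2]
    m=(Z>16)&(Z<30)&(X>395)&(X<620)&(Y>-2)&(Y<98)&~((im.max(-1)<70))
    q=P[m];print(n,len(q),cv2.minAreaRect(q[:,:2].astype(np.float32)))
    m=(Z>40)&(Z<340)&(X>660)&(X<740)&(Y>-125)&(Y<-60)
    q=P[m];print('post',np.median(q,0)); 
    for a,b in[(40,150),(240,320),(325,340)]:
        s=q[(q[:,2]>a)&(q[:,2]<b)];print(a,b,len(s),np.median(s,0),s.min(0),s.max(0))
    # tube
    m=(Z>200)&(Z<260)&(X>530)&(X<660)&(Y>-125)&(Y<-40);q=P[m];print('tube',len(q),np.percentile(q,[2,50,98],axis=0), np.degrees(np.arctan2(*np.polyfit(q[:,0],q[:,1],1)[:1],1)))
E
```

```text
[[ 0.27 -0.   -0.96]
 [ 0.96 -0.    0.27]
 [-0.   -1.   -0.  ]] jaw yaw 74.2560644069008
[[   1.     -0.      0.      0.52]
 [  -0.     -0.29    0.96 -162.62]
 [  -0.     -0.96   -0.29   79.41]
 [   0.      0.      0.      1.  ]]
scene 435 ((506.7332763671875, 50.84176254272461), (80.58145904541016, 193.9036865234375), 84.07367706298828)
post [702.54 -90.6  237.07]
40 150 134 [701.91 -90.26  81.36] [ 683.25 -101.93   40.41] [709.66 -76.59 149.89]
240 320 151 [701.6  -90.33 267.6 ] [ 681.89 -103.22  240.01] [709.69 -76.9  319.35]
325 340 67 [697.77 -89.47 333.75] [685.69 -98.77 326.14] [706.71 -79.38 337.57]
tube 122 [[531.21 -86.5  222.98]
 [573.05 -78.15 227.79]
 [611.97 -69.51 230.9 ]] -5.859921477210718
side 303 ((501.60394287109375, 48.93741226196289), (83.81178283691406, 190.06698608398438), 84.69324493408203)
post [686.56 -94.76 220.87]
40 150 206 [686.97 -94.05  92.99] [ 676.72 -103.07   40.18] [700.5  -80.08 149.22]
240 320 186 [686.76 -94.05 281.81] [681.9  -99.27 240.75] [698.45 -82.2  319.77]
325 340 40 [688.6  -93.18 330.38] [ 681.31 -100.88  325.24] [700.45 -80.42 332.73]
tube 209 [[533.46 -92.71 215.52]
 [591.3  -85.27 223.53]
 [657.03 -75.76 227.  ]] -5.269288178062135
```

Request:
jog_arm(
  steps=[
    {"dp": [0.5,-0.95,0.98],"turn": [0,0,0],"claw": 0.45},
    {"dp": [0.5,-0.95,0.98],"turn": [0,0,0],"claw": 0.45},
    {"dp": [0.5,-0.95,0.98],"turn": [0,0,0],"claw": 0.45},
  ],
)

```text
t: 0.45
ee_pos: [209.8, 523.9, 301.4]
orientation: [-1.328, -1.004, 1.006]
ft_force: [-0.5, 0.6, 0.0]
width: 71.3
```

Request:
jog_arm(
  steps=[
    {"dp": [0.55,-0.98,0],"turn": [0,0,0],"claw": 0.45},
    {"dp": [0.55,-0.98,0],"turn": [0,0,0],"claw": 0.45},
    {"dp": [0.55,-0.98,0],"turn": [0,0,0],"claw": 0.45},
  ],
)

```text
t: 0.7
ee_pos: [255.3, 441.2, 301.6]
orientation: [-1.33, -1.002, 1.006]
ft_force: [-0.1, -0.0, 0.8]
width: 51.2
```

Request:
jog_arm(
  steps=[
    {"dp": [0.55,-0.98,0],"turn": [0,0,0],"claw": 0.45},
    {"dp": [0.55,-0.98,0],"turn": [0,0,0],"claw": 0.45},
    {"dp": [0.55,-0.98,0],"turn": [0,0,0],"claw": 0.45},
  ],
)

```text
t: 0.95
ee_pos: [300.3, 359.2, 301.5]
orientation: [-1.333, -1.0, 1.005]
ft_force: [-0.5, -0.3, 1.5]
width: 39.8
```

Request:
jog_arm(
  steps=[
    {"dp": [0.55,-0.98,0],"turn": [0,0,0],"claw": 0.45},
    {"dp": [0.55,-0.98,0],"turn": [0,0,0],"claw": 0.45},
    {"dp": [0.55,-0.98,0],"turn": [0,0,0],"claw": 0.45},
  ],
)

```text
t: 1.2
ee_pos: [345.6, 277.6, 301.4]
orientation: [-1.335, -0.999, 1.004]
ft_force: [-0.9, 0.7, 1.1]
width: 39.3
```

Request:
jog_arm(
  steps=[
    {"dp": [0.55,-0.98,0],"turn": [0,0,0],"claw": 0.45},
    {"dp": [0.55,-0.98,0],"turn": [0,0,0],"claw": 0.45},
    {"dp": [0.55,-0.98,0],"turn": [0,0,0],"claw": 0.45},
  ],
)

```text
t: 1.45
ee_pos: [391.3, 196.3, 301.5]
orientation: [-1.337, -0.997, 1.003]
ft_force: [-0.2, 0.2, 0.2]
width: 39.6
```

Request:
jog_arm(
  steps=[
    {"dp": [0.55,-0.98,0],"turn": [0,0,0],"claw": 0.45},
    {"dp": [0.55,-0.98,0],"turn": [0,0,0],"claw": 0.45},
    {"dp": [0.55,-0.98,0],"turn": [0,0,0],"claw": 0.45},
  ],
)

```text
t: 1.7
ee_pos: [437.3, 115.3, 301.6]
orientation: [-1.339, -0.996, 1.0]
ft_force: [-0.1, 0.0, 0.7]
width: 39.1
```

Request:
jog_arm(
  steps=[
    {"dp": [0.55,-0.98,0],"turn": [0,0,0],"claw": 0.45},
    {"dp": [0.55,-0.98,0],"turn": [0,0,0],"claw": 0.45},
    {"dp": [0.55,-0.98,0],"turn": [0,0,0],"claw": 0.45},
  ],
)

```text
t: 1.95
ee_pos: [483.7, 34.3, 301.7]
orientation: [-1.341, -0.995, 0.998]
ft_force: [0.0, 0.6, -0.5]
width: 39.4
```

Request:
jog_arm(
  steps=[
    {"dp": [0.55,-0.98,0],"turn": [0,0,0.05],"claw": 0.45},
    {"dp": [0.55,-0.98,0],"turn": [0,0,0.05],"claw": 0.45},
    {"dp": [0.55,-0.98,0],"turn": [0,0,0.05],"claw": 0.45},
  ],
)

```text
t: 2.2
ee_pos: [529.9, -46.2, 301.7]
orientation: [-1.279, -1.115, 1.116]
ft_force: [-0.2, 0.1, -0.2]
width: 39.6
```

Request:
jog_arm(
  steps=[
    {"dp": [0.2,-0.38,0],"turn": [0,0,0],"claw": 0.45},
    {"dp": [0.2,-0.38,0],"turn": [0,0,0],"claw": 0.45},
    {"dp": [0.2,-0.38,0],"turn": [0,0,0],"claw": 0.45},
  ],
)

```text
t: 2.45
ee_pos: [546.3, -76.3, 301.1]
orientation: [-1.279, -1.112, 1.114]
ft_force: [0.4, -0.1, -0.8]
width: 39.6
```

```bash
python3 - <<'E'
from h import *
np.set_printoptions(suppress=True,precision=2)
d=cam('wrist');save('w1.png',d['img']);d2=cam('scene');save('s1.png',cv2.resize(d2['img'][90:310,130:360],None,fx=2.6,fy=2.6))
print(d['o']['ee_pos'],d['o']['ft_force'])
R=cv2.Rodrigues(d['o']['orientation'])[0];print(np.degrees(np.arctan2(R[1,0],R[0,0])))
P=cloud(d);Z=P[...,2]
m=(Z>205)&(Z<265)&(P[...,0]>380)&(P[...,0]<700);q=P[m];print(len(q))
for x in range(390,700,20):
    s=q[abs(q[:,0]-x)<8]
    if len(s)>5: print(x,len(s),np.percentile(s[:,1:],[2,50,98],axis=0).round(1).tolist())
E
```

```text
[546.27 -76.3  301.11] [ 0.45 -0.12 -0.83]
82.43142561833531
16307
410 826 [[-98.3, 206.0], [-66.8, 224.3], [-34.7, 234.9]]
430 2359 [[-111.2, 210.8], [-66.6, 241.6], [-23.0, 244.5]]
450 2854 [[-117.2, 212.5], [-66.5, 242.7], [-17.1, 255.8]]
470 2607 [[-116.9, 211.7], [-66.4, 242.6], [-16.8, 251.0]]
490 1775 [[-110.2, 209.4], [-66.6, 239.4], [-24.5, 243.7]]
510 681 [[-95.1, 206.1], [-70.3, 227.9], [-40.1, 232.8]]
530 244 [[-80.7, 224.2], [-74.1, 228.0], [-65.8, 231.9]]
550 236 [[-82.3, 223.6], [-75.9, 228.0], [-69.6, 229.8]]
570 216 [[-84.2, 223.9], [-77.9, 227.9], [-71.9, 229.6]]
590 202 [[-86.1, 224.0], [-79.7, 228.1], [-73.5, 230.0]]
610 195 [[-87.8, 223.5], [-81.5, 228.0], [-75.3, 229.7]]
630 173 [[-89.8, 224.4], [-83.5, 228.0], [-77.4, 229.5]]
650 21 [[-91.0, 223.6], [-80.8, 226.3], [-78.4, 229.3]]
690 712 [[-102.8, 226.3], [-87.7, 240.2], [-74.6, 258.0]]
```

View pics/w1.png

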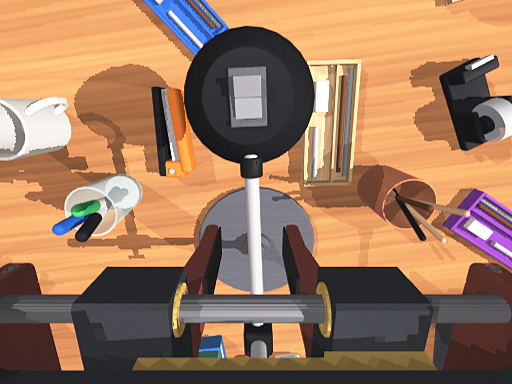

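View pics/s1.png

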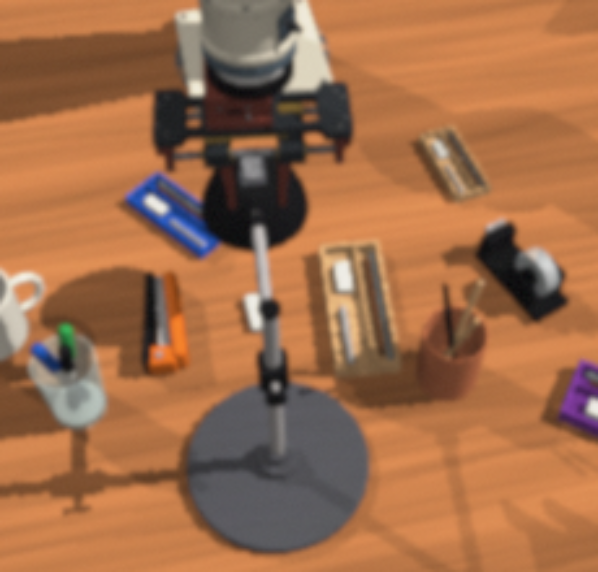

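The wrist view shows the grey tube at (253,230), centred between the fingers at (205,260) and (300,260). The rocker is at (248,97) and the tray at (333,125) to the right. The tube's top is at z about 228.5 and the cap about 242. Next I lower the fingers so they straddle the tube.

Request:
jog_arm(
  steps=[
    {"dp": [0,0.01,-0.5],"turn": [0,0,0],"claw": 0.45},
    {"dp": [0,0.01,-0.8],"turn": [0,0,0],"claw": 0.45},
    {"dp": [0,0.01,-1],"turn": [0,0,0],"claw": 0.45},
    {"dp": [0,0.01,-1],"turn": [0,0,0],"claw": 0.45},
  ],
)

```text
t: 2.88
ee_pos: [542.5, -72.2, 217.9]
orientation: [-1.271, -1.111, 1.119]
ft_force: [0.5, 0.2, 1.2]
width: 39.8
```

Request:
jog_arm(
  steps=[
    {"dp": [0,0,-0.13],"turn": [0,0,0],"claw": 0.4},
    {"dp": [0,0,-0.13],"turn": [0,0,0],"claw": 0.4},
  ],
)

```text
t: 3.05
ee_pos: [541.5, -71.0, 206.5]
orientation: [-1.269, -1.11, 1.12]
ft_force: [-0.1, 0.0, -0.5]
width: 35.7
```

Request:
jog_arm(
  steps=[
    {"dp": [0.03,-0.05,0.03],"turn": [0,0,0],"claw": 0.25},
    {"dp": [0.03,-0.05,0.03],"turn": [0,0,0],"claw": 0.25},
    {"dp": [0.03,-0.05,0.03],"turn": [0,0,0],"claw": 0.25},
    {"dp": [0.03,-0.05,0.03],"turn": [0,0,0],"claw": 0.25},
  ],
)

```text
t: 3.38
ee_pos: [544.4, -75.2, 209.8]
orientation: [-1.27, -1.111, 1.12]
ft_force: [0.3, -0.1, 0.2]
width: 22.3
```

Request:
jog_arm(
  steps=[
    {"dp": [0.01,0.07,0],"turn": [0,0,-0.01],"claw": 0.25},
    {"dp": [0.02,0.13,0],"turn": [0,0,-0.022],"claw": 0.25},
    {"dp": [0.035,0.21,0],"turn": [0,0,-0.036],"claw": 0.25},
    {"dp": [0.05,0.29,0],"turn": [0,0,-0.05],"claw": 0.25},
    {"dp": [0.075,0.37,0],"turn": [0,0,-0.064],"claw": 0.25},
    {"dp": [0.1,0.45,0],"turn": [0,0,-0.078],"claw": 0.25},
    {"dp": [0.135,0.53,0],"turn": [0,0,-0.092],"claw": 0.25},
    {"dp": [0.17,0.6,0],"turn": [0,0,-0.106],"claw": 0.25},
    {"dp": [0.205,0.675,0],"turn": [0,0,-0.12],"claw": 0.25},
    {"dp": [0.24,0.75,0],"turn": [0,0,-0.133],"claw": 0.25},
    {"dp": [0.27,0.8,0],"turn": [0,0,-0.142],"claw": 0.25},
    {"dp": [0.3,0.84,0],"turn": [0,0,-0.15],"claw": 0.25},
  ],
)

```text
t: 4.38
ee_pos: [568.3, -8.0, 210.1]
orientation: [-1.437, -0.752, 0.762]
ft_force: [-2.8, -1.1, 1.9]
width: 22.0
```

```bash
cat > look.py <<'E'
from h import *
import sys
np.set_printoptions(suppress=True,precision=2)
def look(tag,post=np.array([695.5,-91])):
    o=ctrl.get_obs();R=cv2.Rodrigues(o['orientation'])[0];print('t',o['t'],o['ee_pos'],o['ft_force'],'yaw',np.degrees(np.arctan2(R[1,0],R[0,0])),'down',R[:,1])
    for n in ['wrist','scene','side']:
        d=cam(n);save(n+tag+'.png',d['img']);P=cloud(d);im=d['img']
        X,Y,Z=P[...,0],P[...,1],P[...,2]
        hsv=cv2.cvtColor(im,cv2.COLOR_RGB2HSV)
        m=(Z>16)&(Z<30)&(X>380)&(X<640)&(Y>-15)&(Y<110)&(im[...,0]>90)&(im[...,0]>im[...,2].astype(int)+15)
        q=P[m]
        if len(q)>50: print(n,'tray',len(q),cv2.minAreaRect(q[:,:2].astype(np.float32)))
        blk=(im.max(-1)<80)&(hsv[...,1]<80)
        m=(Z>178)&(Z<212)&(X>380)&(X<600)&(Y>-180)&(Y<140)&blk
        s=P[m]
        for _ in range(4):
            A=np.c_[2*s[:,:2],2*(s[:,2]),np.ones(len(s))];
            # circle in xy with z-dependent radius: r^2 ~ quadratic in z
            A=np.c_[2*s[:,:2],s[:,2],s[:,2]**2,np.ones(len(s))]
            x=np.linalg.lstsq(A,(s[:,:2]**2).sum(1),rcond=None)[0];e=A@x-(s[:,:2]**2).sum(1)
            s=s[abs(e)<2.5*e.std()]
        c=x[:2];v=c-post
        print(n,'head',len(s),c,'r',np.hypot(*v),'ang',np.degrees(np.arctan2(v[1],v[0])))
        m=(Z>200)&(Z<275)&(X>380)&(X<600)&(Y>-180)&(Y<140)
        w=P[m];h,e=np.histogram(w[:,2],bins=np.arange(200,276,2));i=h.argmax();print('  zpeak',e[i],h[i])
        m=(Z>(244))&(Z<275)&(np.hypot(X-c[0],Y-c[1])<30)&(im.min(-1)>60);w=P[m]
        if len(w)>10: print('  rocker',len(w),np.median(w,0),w.min(0),w.max(0))
        m=(Z>8)&(Z<20)&(X>560)&(X<850)&(abs(Y+90)<130)&(im.max(-1)<130)&(hsv[...,1]<90)
        w=P[m]
        if len(w)>100: print('  base',cv2.minEnclosingCircle(w[:,:2].astype(np.float32)),w[:,:2].mean(0))
look(sys.argv[1])
E
python3 look.py 2
```

```text
t 4.3833 [568.27  -8.04 210.14] [-2.82 -1.08  1.85] yaw 55.60761507371404 down [-0.   -0.01 -1.  ]
wrist tray 357 ((600.8214721679688, 53.75152587890625), (104.98303985595703, 42.14021682739258), 74.96847534179688)
wrist head 322 [491.44  34.22] r 239.4123282753409 ang 148.46531964877653
  zpeak 242 11417
  rocker 6622 [490.61  35.08 249.82] [463.38  12.1  244.01] [516.04  63.08 257.53]
  base ((682.1064453125, -81.96366882324219), 101.25042724609375) [657.   -85.31]
scene tray 318 ((536.5350341796875, 50.70948791503906), (116.5792007446289, 200.25376892089844), 87.23981475830078)
scene head 57 [542.41  41.02] r 202.15308445457555 ang 139.22690775239948
  zpeak 226 46
  base ((670.9183959960938, -68.59113311767578), 136.9954071044922) [707.67 -90.73]
side tray 297 ((503.17437744140625, 48.901187896728516), (82.86685943603516, 191.6841583251953), 83.97515869140625)
side head 643 [487.48  34.48] r 242.93749628763533 ang 148.90179059663146
  zpeak 238 161
  rocker 55 [486.85  35.07 247.78] [469.04  18.38 244.07] [502.15  52.71 253.46]
  base ((667.5428466796875, -64.74546813964844), 138.3441619873047) [680.81 -97.78]
```

View pics/wrist2.png

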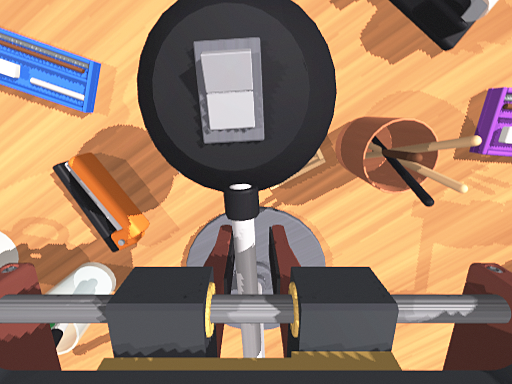

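View pics/side2.png

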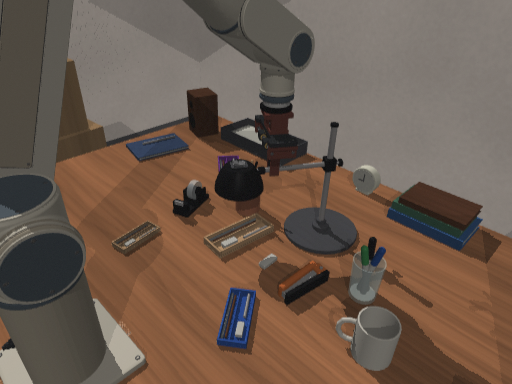

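View pics/scene2.png

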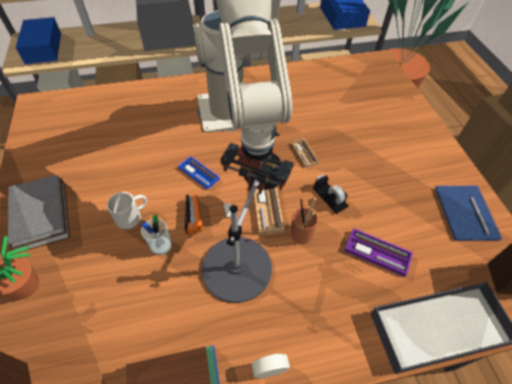

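Request:
jog_arm(
  steps=[
    {"dp": [0.03,0.045,0],"turn": [0,0,-0.003],"claw": 0.25},
    {"dp": [0.06,0.09,0],"turn": [0,0,-0.007],"claw": 0.25},
    {"dp": [0.094,0.132,0],"turn": [0,0,-0.011],"claw": 0.25},
    {"dp": [0.094,0.132,0],"turn": [0,0,-0.011],"claw": 0.25},
    {"dp": [0.094,0.132,0],"turn": [0,0,-0.011],"claw": 0.25},
  ],
)

```text
t: 4.95
ee_pos: [576.8, 3.0, 210.2]
orientation: [-1.446, -0.729, 0.736]
ft_force: [-0.9, 0.5, -0.4]
width: 21.9
```

```bash
python3 look.py 3
```

```text
t 4.95 [576.81   3.03 210.21] [-0.92  0.48 -0.4 ] yaw 53.78119346128844 down [-0. -0. -1.]
wrist head 233 [503.7   52.58] r 239.5858806242335 ang 143.18077578408804
  zpeak 242 11428
  rocker 6646 [502.8   53.34 249.79] [475.01  29.68 244.01] [528.08  81.85 257.54]
  base ((693.2236938476562, -88.36373138427734), 102.8341293334961) [656.25 -81.35]
scene tray 302 ((541.42529296875, 48.913414001464844), (198.32579040527344, 98.82833099365234), 2.726290464401245)
scene head 73 [513.8   49.54] r 229.70476357723766 ang 142.27944841281996
  zpeak 228 36
  rocker 13 [499.85  64.66 251.49] [495.27  57.85 244.69] [505.49  71.56 255.19]
  base ((697.3204956054688, -89.7389144897461), 104.1728286743164) [707.78 -91.06]
side tray 292 ((503.62982177734375, 48.91294860839844), (82.84233093261719, 193.0625457763672), 84.4290771484375)
side head 622 [499.03  51.87] r 242.92112157884972 ang 143.97549099907943
  zpeak 238 155
  rocker 54 [496.46  52.41 247.93] [478.88  28.7  244.2 ] [516.11  69.94 252.94]
  base ((665.4093627929688, -67.26872253417969), 138.09530639648438) [680.81 -97.69]
```

Three views put the head at about (501.5,52), within about 3 mm of the tray centre. Next: open slightly, lift clear, and move over the outer end of the rocker with the fingers shut.

Request:
jog_arm(
  steps=[
    {"dp": [0,0,0],"turn": [0,0,0],"claw": 0.45},
    {"dp": [-0.02,-0.03,0],"turn": [0,0,0],"claw": 0.45},
    {"dp": [-0.02,-0.03,0],"turn": [0,0,0],"claw": 0.45},
    {"dp": [-0.02,-0.03,0.3],"turn": [0,0,0],"claw": 0.45},
    {"dp": [-0.02,-0.03,0.6],"turn": [0,0,0],"claw": 0.45},
    {"dp": [-0.02,-0.03,0.95],"turn": [0,0,0],"claw": 0.1},
    {"dp": [-0.02,-0.03,0.95],"turn": [0,0,0],"claw": 0},
  ],
)

```text
t: 5.68
ee_pos: [577.6, 0.1, 291.6]
orientation: [-1.451, -0.735, 0.73]
ft_force: [1.4, 0.2, 0.2]
width: 29.3
```

Request:
jog_arm(
  steps=[
    {"dp": [-0.9,0.6,0.1],"turn": [0,0,0],"claw": 0},
    {"dp": [-0.9,0.6,0.1],"turn": [0,0,0],"claw": 0},
    {"dp": [-0.9,0.6,0.1],"turn": [0,0,0],"claw": 0},
    {"dp": [-0.9,0.6,0.1],"turn": [0,0,0],"claw": 0},
  ],
)

```text
t: 6.02
ee_pos: [504.3, 48.9, 300.0]
orientation: [-1.45, -0.737, 0.731]
ft_force: [-0.1, -0.8, 0.1]
width: 3.3
```

```bash
python3 look.py 4
```

```text
t 6.0167 [504.31  48.91 299.97] [-0.1  -0.77  0.12] yaw 53.85443392684178 down [ 0.01 -0.   -1.  ]
wrist tray 460 ((511.9402160644531, 63.24189376831055), (209.39898681640625, 82.56321716308594), 3.542677640914917)
wrist head 1306 [503.68  52.55] r 239.5873945304929 ang 143.19101921738294
  zpeak 242 2487
  rocker 1437 [499.96  55.34 249.87] [479.03  33.14 244.11] [527.51  75.71 257.25]
  base ((693.1995239257812, -87.96797180175781), 102.52955627441406) [643.25 -58.94]
scene tray 300 ((526.6969604492188, 51.57005310058594), (117.2724838256836, 217.64134216308594), 85.77596282958984)
scene head 254 [503.03  52.93] r 240.33408696700442 ang 143.21151039127307
  zpeak 242 147
  rocker 115 [505.25  52.45 249.07] [478.96  32.86 244.06] [525.67  74.76 258.47]
  base ((697.7456665039062, -89.56135559082031), 103.8146743774414) [708.08 -91.29]
side tray 284 ((502.4234619140625, 48.764007568359375), (82.63377380371094, 190.22610473632812), 83.84484100341797)
side head 625 [499.24  51.8 ] r 242.71544892556548 ang 143.96137318130408
  zpeak 238 148
  rocker 47 [496.9   52.78 247.85] [481.95  37.18 244.11] [514.23  66.78 253.1 ]
  base ((665.8385009765625, -67.3830337524414), 138.4616241455078) [680.98 -97.44]
```

View pics/wrist4.png

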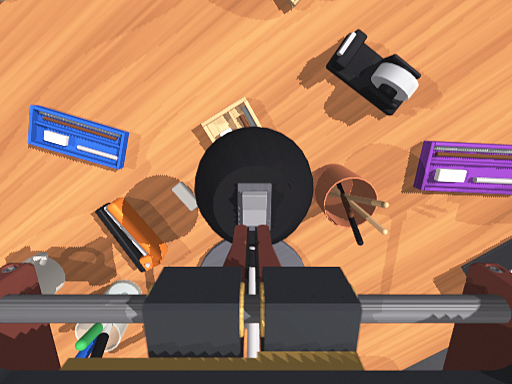

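Request:
jog_arm(
  steps=[
    {"dp": [-0.19,0.17,0],"turn": [0,0,0],"claw": 0},
    {"dp": [-0.19,0.17,-0.2],"turn": [0,0,0],"claw": 0},
    {"dp": [-0.19,0.17,-0.38],"turn": [0,0,0],"claw": 0},
    {"dp": [-0.19,0.17,-0.38],"turn": [0,0,0],"claw": 0},
    {"dp": [-0.19,0.17,-0.38],"turn": [0,0,0],"claw": 0},
  ],
)

```text
t: 6.58
ee_pos: [491.4, 60.9, 268.4]
orientation: [-1.451, -0.733, 0.73]
ft_force: [-0.0, -0.6, 1.0]
width: 0.4
```

```bash
python3 look.py 5 | grep -v tray; python3 - <<'E'
import cv2
a=cv2.imread('pics/side5.png')[100:250,170:370];cv2.imwrite('pics/side5c.png',cv2.resize(a,None,fx=3.9,fy=3.9,interpolation=cv2.INTER_CUBIC))
E
```

```text
t 6.5833 [491.39  60.88 268.42] [-0.02 -0.57  1.04] yaw 53.69873312320786 down [ 0. -0. -1.]
wrist head 1912 [503.68  52.58] r 239.60409064518817 ang 143.18438779644583
  zpeak 242 2682
  rocker 468 [489.96  63.48 246.38] [477.57  40.47 244.04] [513.65  75.55 274.5 ]
scene head 258 [502.95  53.04] r 240.46539675704906 ang 143.20168717665152
  zpeak 242 120
  rocker 112 [504.68  53.23 249.81] [484.39  33.35 244.03] [527.02  74.9  271.07]
  base ((697.6073608398438, -89.44044494628906), 103.887451171875) [708.14 -91.35]
side head 636 [499.16  51.9 ] r 242.83726998359234 ang 143.9513990835036
  zpeak 238 156
  rocker 43 [498.28  52.83 247.8 ] [483.29  37.8  244.34] [517.07  66.22 253.14]
  base ((665.3236083984375, -67.94340515136719), 138.62673950195312) [680.93 -97.81]
```

View pics/wrist5.png

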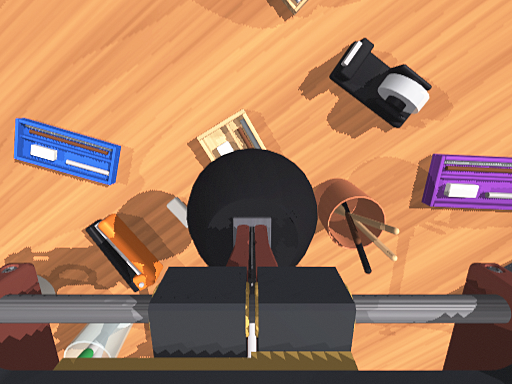

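View pics/side5c.png

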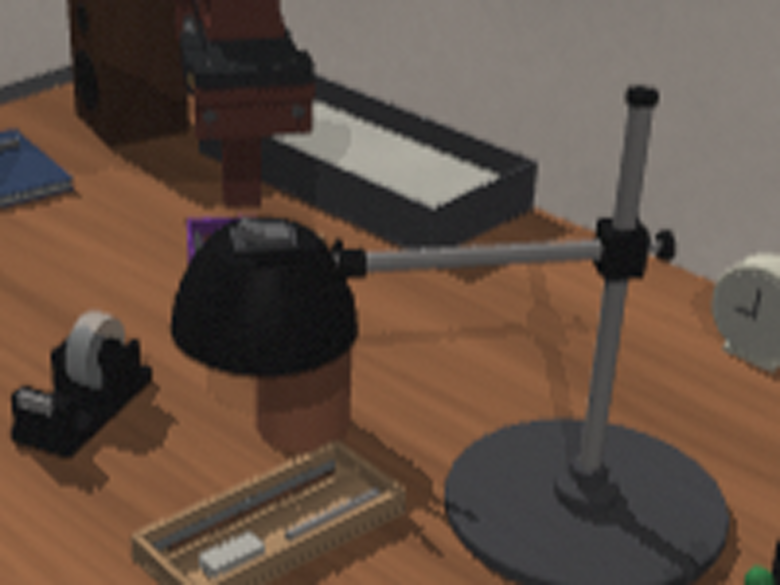

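Request:
jog_arm(
  steps=[
    {"dp": [-0.03,0.02,-0.05],"turn": [0,0,0],"claw": 0},
    {"dp": [-0.03,0.02,-0.1],"turn": [0,0,0],"claw": 0},
    {"dp": [-0.03,0.02,-0.12],"turn": [0,0,0],"claw": 0},
    {"dp": [-0.03,0.02,-0.12],"turn": [0,0,0],"claw": 0},
  ],
)

```text
t: 7.07
ee_pos: [489.3, 62.7, 259.8]
orientation: [-1.451, -0.735, 0.729]
ft_force: [0.0, -0.7, -0.4]
width: 0.6
```

Request:
jog_arm(
  steps=[
    {"dp": [0,0,-0.02],"turn": [0,0,0],"claw": 0},
    {"dp": [0,0,-0.04],"turn": [0,0,0],"claw": 0},
    {"dp": [0,0,-0.05],"turn": [0,0,0],"claw": 0},
    {"dp": [0,0,-0.05],"turn": [0,0,0],"claw": 0},
  ],
)

```text
t: 7.4
ee_pos: [489.3, 62.7, 255.7]
orientation: [-1.451, -0.735, 0.729]
ft_force: [0.5, -0.5, -0.2]
width: 0.5
```

Request:
jog_arm(
  steps=[
    {"dp": [0,0,-0.01],"turn": [0,0,0],"claw": 0},
    {"dp": [0,0,-0.015],"turn": [0,0,0],"claw": 0},
    {"dp": [0,0,-0.015],"turn": [0,0,0],"claw": 0},
  ],
)

```text
t: 7.65
ee_pos: [489.3, 62.8, 254.8]
orientation: [-1.451, -0.735, 0.729]
ft_force: [-2.2, 0.2, 5.1]
width: 0.6
```

Request:
jog_arm(
  steps=[
    {"dp": [0,0,-0.01],"turn": [0,0,0],"claw": 0},
    {"dp": [0,0,-0.01],"turn": [0,0,0],"claw": 0},
  ],
)

```text
t: 7.82
ee_pos: [489.1, 62.9, 253.9]
orientation: [-1.451, -0.735, 0.729]
ft_force: [-2.2, 2.6, 3.5]
width: 0.5
```

Request:
jog_arm(
  steps=[
    {"dp": [0,0,-0.01],"turn": [0,0,0],"claw": 0},
    {"dp": [0,0,-0.01],"turn": [0,0,0],"claw": 0},
  ],
)

```text
t: 7.98
ee_pos: [489.0, 62.9, 252.8]
orientation: [-1.451, -0.735, 0.729]
ft_force: [-0.3, -0.7, 0.2]
width: 0.6
```

The force rose to 5 N and then fell to 0 after about 3 mm of travel, so it has probably snapped over. I'll lift and check.

Request:
jog_arm(
  steps=[
    {"dp": [0,0,0.2],"turn": [0,0,0],"claw": 0},
    {"dp": [0,0,0.6],"turn": [0,0,0],"claw": 0},
    {"dp": [-0.3,0.25,0.95],"turn": [0,0,0],"claw": 0},
    {"dp": [-0.6,0.45,0.95],"turn": [0,0,0],"claw": 0},
    {"dp": [-0.9,0.65,0.95],"turn": [0,0,0],"claw": 0},
    {"dp": [-0.9,0.65,0.95],"turn": [0,0,0],"claw": 0},
  ],
)

```text
t: 8.48
ee_pos: [414.0, 116.2, 328.9]
orientation: [-1.45, -0.736, 0.73]
ft_force: [-1.1, 0.2, 0.8]
width: 0.7
```

```bash
python3 look.py 6; python3 - <<'E'
import cv2
a=cv2.imread('pics/side6.png')[100:250,170:370];cv2.imwrite('pics/side6c.png',cv2.resize(a,None,fx=3.9,fy=3.9,interpolation=cv2.INTER_CUBIC))
a=cv2.imread('pics/scene6.png')[90:310,130:360];cv2.imwrite('pics/scene6c.png',cv2.resize(a,None,fx=2.6,fy=2.6,interpolation=cv2.INTER_CUBIC))
E
```

```text
t 8.4833 [414.01 116.24 328.87] [-1.1   0.19  0.76] yaw 53.80669443817557 down [ 0.01 -0.   -1.  ]
wrist tray 690 ((523.9895629882812, 60.18503952026367), (232.45965576171875, 90.74263763427734), 3.284194231033325)
wrist head 1129 [503.75  52.44] r 239.46719858847845 ang 143.20168940211994
  zpeak 228 123
scene tray 293 ((527.269775390625, 52.622562408447266), (116.95577239990234, 218.92041015625), 86.64077758789062)
scene head 258 [502.96  52.77] r 240.29361484747164 ang 143.2523153384183
  zpeak 242 144
  rocker 120 [504.7   52.37 249.  ] [475.94  32.78 244.09] [524.6   75.49 258.03]
  base ((673.5388793945312, -67.99362182617188), 135.7721405029297) [707.8  -91.36]
side tray 260 ((502.88623046875, 49.39261245727539), (83.77865600585938, 190.65301513671875), 84.47491455078125)
side head 633 [498.98  51.82] r 242.93480154123225 ang 143.99297502541603
  zpeak 238 153
  rocker 48 [499.72  51.66 247.68] [478.91  37.72 244.09] [517.34  67.79 252.96]
  base ((667.9751586914062, -65.93769836425781), 138.85928344726562) [681.   -97.76]
```

View pics/wrist6.png

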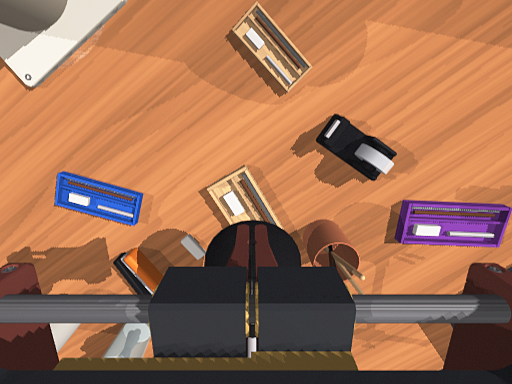

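View pics/side6c.png

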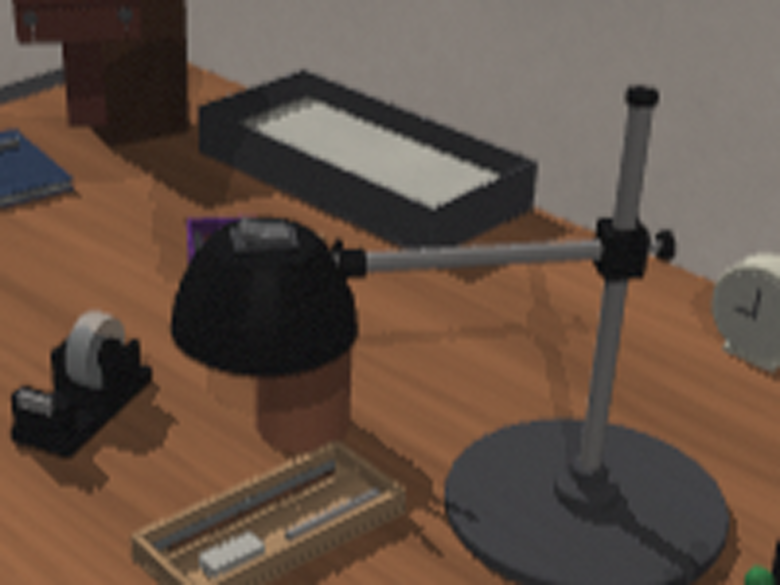

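View pics/scene6c.png

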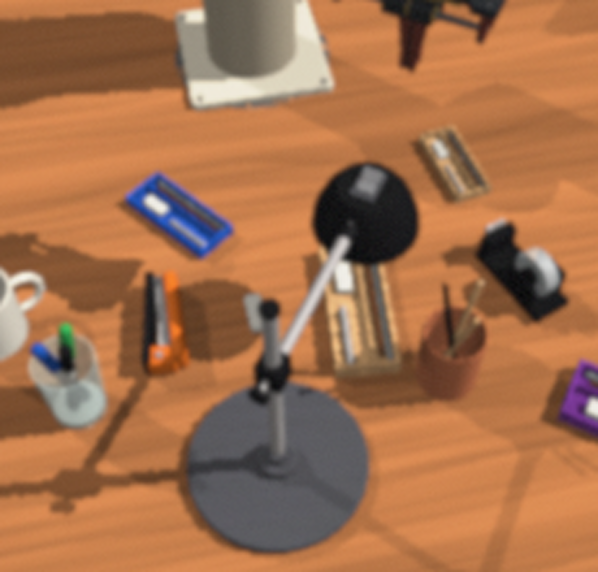

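Nothing else has moved, and the head is unchanged at (365,213) in the scene crop. The rocker's state isn't clear by eye, so I'll compare its height profile along the arm with the start.

```bash
cat > rk.py <<'E'
from h import *
np.set_printoptions(suppress=True,precision=1)
def prof(d,c,ang,tag,im):
    P=cloud(d);a=np.radians(ang);out=np.array([np.cos(a),np.sin(a)]);tan=np.array([-out[1],out[0]])
    q=P[...,:2]-c;s=q@out;t=q@tan
    for lo in range(-24,24,4):
        m=(s>=lo)&(s<lo+4)&(abs(t)<7)&(P[...,2]>235)&(P[...,2]<262)
        if m.sum()>1: print(tag,lo+2,m.sum(),'z',np.median(P[...,2][m]),'bright',im[m].mean())
if __name__=='__main__':
    d=dict(np.load('scene0.npz'));prof(d,[457.3,-67.3],174.4,'sc0',d['img'])
    d=cam('scene');prof(d,[503,52.8],143.3,'sc6',d['img'])
    d=dict(np.load('side0.npz'));prof(d,[453.8,-68.2],174.4,'si0',d['img'])
    d=cam('side');prof(d,[499,51.9],143.5,'si6',d['img'])
E
python3 rk.py
```

```text
sc0 -22 4 z 242.57817255432673 bright 51.0
sc0 -18 9 z 243.87162235784683 bright 75.18518518518519
sc0 -14 11 z 248.59460817148533 bright 120.0909090909091
sc0 -10 6 z 249.39178907909434 bright 136.38888888888889
sc0 -6 5 z 251.42592238103748 bright 140.06666666666666
sc0 -2 5 z 250.15280748381554 bright 139.53333333333333
sc0 2 7 z 251.28694628708104 bright 137.85714285714286
sc0 6 6 z 252.15065638828668 bright 139.0
sc0 10 8 z 255.50802825049408 bright 124.08333333333333
sc0 14 3 z 253.69816199206252 bright 114.22222222222223
sc6 -22 7 z 243.4398632166301 bright 54.95238095238095
sc6 -18 6 z 244.10350827892142 bright 67.55555555555556
sc6 -14 9 z 247.96064524101632 bright 106.55555555555556
sc6 -10 4 z 249.65081827823326 bright 136.91666666666666
sc6 -6 9 z 250.32741053378675 bright 138.92592592592592
sc6 -2 3 z 249.89601185914148 bright 131.66666666666666
sc6 2 6 z 250.63974514993737 bright 130.61111111111111
sc6 6 7 z 251.4146051566098 bright 128.23809523809524
sc6 10 8 z 253.26531325183163 bright 121.875
sc6 14 4 z 255.1705007790029 bright 100.25
si0 -18 3 z 244.58026334371175 b
[... 465 characters left out ...]
8 11 z 244.1220644750477 bright 60.333333333333336
si0 22 9 z 240.95349987100798 bright 35.0
si6 -22 3 z 240.0023945586321 bright 39.44444444444444
si6 -18 5 z 243.65003738921877 bright 64.0
si6 -14 2 z 246.98703000764834 bright 94.83333333333333
si6 -10 4 z 246.43437285967173 bright 94.0
si6 -6 5 z 247.39886581703183 bright 94.73333333333333
si6 -2 5 z 246.6579671540964 bright 79.0
si6 2 6 z 247.99283112371015 bright 82.33333333333333
si6 6 3 z 250.48573673360136 bright 85.44444444444444
si6 10 4 z 250.92341270722605 bright 77.0
si6 14 7 z 246.62584948564148 bright 72.47619047619048
si6 18 3 z 242.81636131152408 bright 65.11111111111111
si6 22 7 z 239.6220603203751 bright 35.857142857142854
```

The rocker's outer end still stands up (about 255 against 248 at the inner half). It sprang back just short of the over-centre point, so I'll return and press slightly deeper.

Request:
jog_arm(
  steps=[
    {"dp": [0.4,-0.3,-0.2],"turn": [0,0,0],"claw": 0},
    {"dp": [0.92,-0.66,-0.4],"turn": [0,0,0],"claw": 0},
    {"dp": [0.92,-0.66,-0.6],"turn": [0,0,0],"claw": 0},
    {"dp": [0.92,-0.66,-0.7],"turn": [0,0,0],"claw": 0},
    {"dp": [0.92,-0.66,-0.7],"turn": [0,0,0],"claw": 0},
  ],
)

```text
t: 9.15
ee_pos: [490.5, 60.7, 269.9]
orientation: [-1.45, -0.728, 0.731]
ft_force: [-1.0, 0.4, -0.0]
width: 0.2
```

Request:
jog_arm(
  steps=[
    {"dp": [-0.015,0.025,-0.06],"turn": [0,0,0],"claw": 0},
    {"dp": [-0.015,0.025,-0.12],"turn": [0,0,0],"claw": 0},
    {"dp": [-0.015,0.025,-0.16],"turn": [0,0,0],"claw": 0},
    {"dp": [-0.015,0.025,-0.16],"turn": [0,0,0],"claw": 0},
  ],
)

```text
t: 9.48
ee_pos: [488.7, 63.2, 257.0]
orientation: [-1.449, -0.729, 0.732]
ft_force: [0.1, -0.1, 0.7]
width: 0.3
```

Request:
jog_arm(
  steps=[
    {"dp": [0,0,-0.01],"turn": [0,0,0],"claw": 0},
    {"dp": [0,0,-0.02],"turn": [0,0,0],"claw": 0},
    {"dp": [0,0,-0.03],"turn": [0,0,0],"claw": 0},
    {"dp": [0,0,-0.03],"turn": [0,0,0],"claw": 0},
  ],
)

```text
t: 9.82
ee_pos: [488.9, 63.5, 255.2]
orientation: [-1.449, -0.73, 0.731]
ft_force: [-2.3, 1.0, 3.6]
width: 0.6
```

Request:
jog_arm(
  steps=[
    {"dp": [0,0,-0.01],"turn": [0,0,0],"claw": 0},
    {"dp": [0,0,-0.02],"turn": [0,0,0],"claw": 0},
    {"dp": [0,0,-0.02],"turn": [0,0,0],"claw": 0},
  ],
)

```text
t: 10.07
ee_pos: [488.7, 63.7, 253.8]
orientation: [-1.449, -0.73, 0.731]
ft_force: [-2.1, 1.6, 3.4]
width: 0.4
```

Request:
jog_arm(
  steps=[
    {"dp": [0,0,-0.01],"turn": [0,0,0],"claw": 0},
    {"dp": [0,0,-0.01],"turn": [0,0,0],"claw": 0},
  ],
)

```text
t: 10.23
ee_pos: [488.7, 63.6, 252.9]
orientation: [-1.449, -0.73, 0.731]
ft_force: [-0.8, -0.2, 1.1]
width: 0.5
```

Request:
jog_arm(
  steps=[
    {"dp": [0,0,-0.01],"turn": [0,0,0],"claw": 0},
    {"dp": [0,0,-0.01],"turn": [0,0,0],"claw": 0},
  ],
)

```text
t: 10.4
ee_pos: [488.7, 63.5, 251.8]
orientation: [-1.449, -0.73, 0.731]
ft_force: [-1.4, 0.1, 0.2]
width: 0.4
```

```bash
python3 - <<'E'
from rk import *
for k in range(2):
    d=cam('scene');prof(d,[503,52.8],143.3,'sc',d['img'])
save('scene7c.png',cv2.resize(d['img'][140:200,240:310],None,fx=8,fy=8,interpolation=cv2.INTER_CUBIC))
E
```

```text
sc -22 8 z 242.51081906533142 bright 33.875
sc -18 9 z 246.4890691139393 bright 49.48148148148148
sc -14 14 z 251.60339110453657 bright 68.64285714285714
sc -10 4 z 255.12545111798238 bright 79.83333333333333
sc -6 5 z 254.90405794476192 bright 80.06666666666666
sc 2 4 z 250.54248720003568 bright 83.91666666666667
sc 6 14 z 253.14573132316292 bright 59.785714285714285
sc 10 5 z 255.548704313592 bright 44.6
sc -22 12 z 243.80398292780671 bright 40.72222222222222
sc -18 3 z 247.25054522375865 bright 51.333333333333336
sc -14 16 z 249.64394916748398 bright 67.22916666666667
sc -10 5 z 253.28909060570152 bright 78.33333333333333
sc -6 4 z 253.54504491049187 bright 82.25
sc -2 3 z 251.2573916409699 bright 84.77777777777777
sc 2 3 z 251.31719524990706 bright 82.44444444444444
sc 6 8 z 250.48138927495137 bright 70.04166666666667
sc 10 10 z 255.13448233164786 bright 45.266666666666666
```

View pics/scene7c.png

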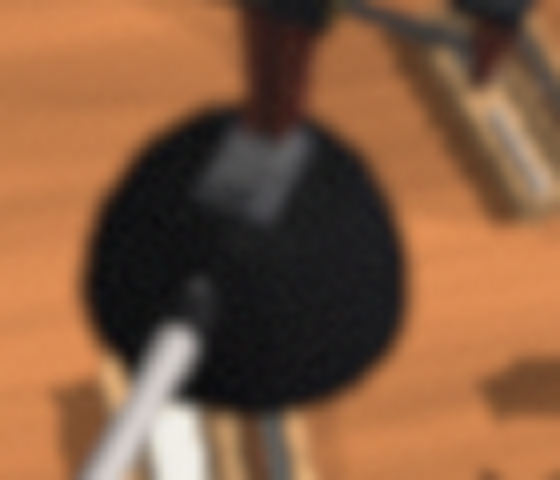

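With the fingertip still there, the inner half of the rocker stands up to about 255 (it was 249), so it has snapped over. I'll lift away and check that it stays.

Request:
jog_arm(
  steps=[
    {"dp": [0,0,0.2],"turn": [0,0,0],"claw": 0},
    {"dp": [0,0,0.6],"turn": [0,0,0],"claw": 0},
    {"dp": [-0.3,0.25,0.95],"turn": [0,0,0],"claw": 0},
    {"dp": [-0.6,0.45,0.95],"turn": [0,0,0],"claw": 0},
    {"dp": [-0.9,0.65,0.95],"turn": [0,0,0],"claw": 0},
    {"dp": [-0.9,0.65,0.95],"turn": [0,0,0],"claw": 0},
    {"dp": [-0.9,0.65,0.95],"turn": [0,0,0],"claw": 0},
  ],
)

```text
t: 11.08
ee_pos: [416.2, 116.0, 328.2]
orientation: [-1.449, -0.732, 0.732]
ft_force: [0.5, 0.4, 0.4]
width: 0.5
```

```bash
python3 look.py 8; python3 - <<'E'
from rk import *
d=cam('scene');prof(d,[503,52.8],143.3,'sc8',d['img'])
save('scene8c.png',cv2.resize(d['img'][90:310,130:360],None,fx=2.6,fy=2.6,interpolation=cv2.INTER_CUBIC))
d=cam('side');prof(d,[499,51.9],143.5,'si8',d['img'])
E
```

```text
t 11.0833 [416.19 115.96 328.22] [0.45 0.36 0.36] yaw 53.72332783204476 down [ 0. -0. -1.]
wrist tray 688 ((508.593505859375, 59.30374526977539), (202.0291748046875, 90.29753112792969), 3.297994375228882)
wrist head 1184 [503.81  52.54] r 239.47714451651711 ang 143.172456760636
  zpeak 228 135
scene tray 303 ((533.4176025390625, 60.434288024902344), (108.28050994873047, 224.19271850585938), 83.00999450683594)
scene head 253 [503.35  52.93] r 240.08082823604954 ang 143.16506726651954
  zpeak 242 133
  rocker 102 [505.82  52.92 250.  ] [479.42  36.8  244.03] [527.45  74.98 257.99]
  base ((671.1815795898438, -70.46016693115234), 135.68984985351562) [708.   -91.09]
side tray 261 ((502.9559326171875, 49.00164794921875), (82.76815795898438, 190.9108428955078), 84.76245880126953)
side head 640 [499.35  51.94] r 242.7107261054467 ang 143.9179976788876
  zpeak 238 164
  rocker 51 [498.16  52.57 247.85] [482.27  38.29 244.12] [516.32  69.45 252.65]
  base ((665.8800048828125, -67.54779815673828), 138.706298828125) [681.26 -97.51]
sc8 -22 6 z 242.74720633186962 bright 44.44444444444444
sc8 -18
[... 439 characters left out ...]
 249.72437876320072 bright 116.22222222222223
sc8 22 2 z 245.07034490263146 bright 88.66666666666667
si8 -22 3 z 240.2215369704669 bright 39.111111111111114
si8 -18 4 z 243.5186034441503 bright 49.416666666666664
si8 -14 4 z 252.31010880582485 bright 82.66666666666667
si8 -10 5 z 251.78027248842068 bright 102.73333333333333
si8 -6 6 z 249.58394961793374 bright 102.27777777777777
si8 -2 5 z 247.87944915992045 bright 102.4
si8 2 4 z 246.66440865438284 bright 95.5
si8 6 4 z 247.25801744340248 bright 96.66666666666667
si8 10 4 z 246.35976609761315 bright 88.08333333333333
si8 14 5 z 244.76873522741738 bright 79.8
si8 18 3 z 242.90013681112686 bright 65.0
si8 22 7 z 239.99838747513553 bright 35.0
```

View pics/scene8c.png

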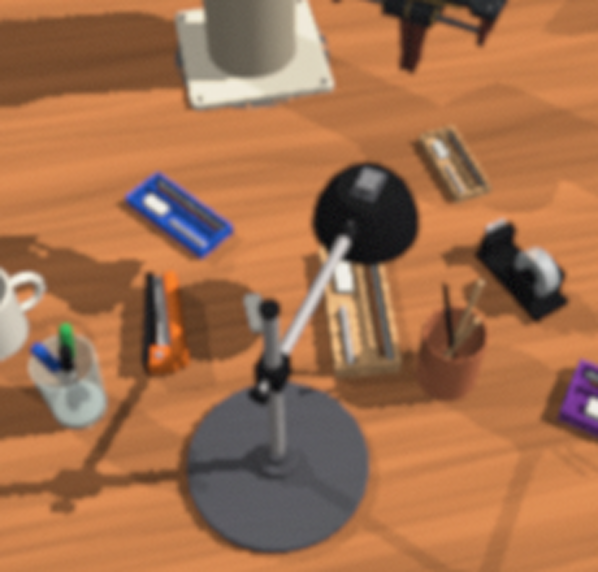

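View pics/side8.png

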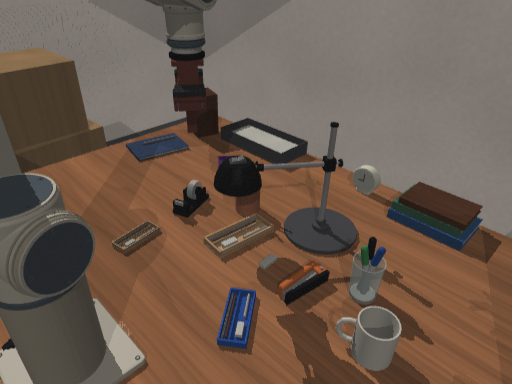

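The rocker stays over: both views show the inner end up (about 253) and the outer end down. The cap is still at 242, and the head, base and tray are in place. The gripper is clear, so I'm handing in.

```bash
python3 -c "
from workcell import ctrl
print(ctrl.close_job())"
```

```text
the job is handed in; nothing more can be done
None
```

The lamp's head is over the middle of the larger wooden tray and its rocker is switched on. The job is handed in, at about 11.5 s of the 51 s allowed.

- **Swing:** I straddled the lamp's tube with the fingers and swung it about 31°. The head axis measures about 4–5 mm from the tray centre, nearly all of it along the arm, where swinging cannot correct it. Sideways it is within about 1 mm.
- **Switch:** The first light press, about 5 N, stopped just short of the over-centre point and the rocker sprang back. The second went about 1 mm deeper, with no reading over about 4 N, and it snapped over. After I lifted off, both fixed cameras showed the inner end up and the outer end down. The picture shows no glow from the lamp, so "on" rests on the rocker's position alone.
- **Left in place:** The cap is still at about 242 mm, so the head was not forced down its post. I saw no movement of the base or tray, and the other things look unmoved. The gripper was clear of everything at hand-in.
- **Disagreement:** The scene and side cameras differ by about 4 mm in x, so I compared head and tray within the same view.

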